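# Sample cup round the bend into the filling dock

### The arm

A 6-joint arm with a two-finger parallel gripper is mounted at the origin on a cart in front of the work surface, level with it; the furniture and walls round the work are solid. World frame = base frame: x ahead of the robot, y to its left, z up, the work surface at z = 0. Lengths are in mm, angles in rad, forces in N, time in s.
With the tool pointing down it reaches from about 300 to 775 mm from the base axis. Payload 14.6 kg.
Tool frame: the origin (TCP) lies between the finger pads; the fingertips stand manip.finger_overhang ahead of it and the grasp point (between the pads) lies 2 mm behind it (manip.finger_overhang is the distance from the TCP to the fingertips, in mm); z points along the fingers, y is the direction in which the jaws open and shut (so a half turn about z gives the same grasp; the last joint's range is limited). The gripper opens to 94 mm and grips with 3 to 60 N. Pads are 16 mm wide; open, the fingers measure 119 mm over their backs; the gripper's body (75 mm by 177 mm) begins 78 mm behind the grasp point.
Start: joints at [-1.209, 0.3, 1.521, -0, 1.321, -0.067], TCP at [228.671, -500.199, 222.446] pointing down, gripper open.
Joint ranges: [-3.03, 3.03], [-0.79, 2.21], [0.23, 2.52], [-1.04, 4.18], [0, 3.07], [-2.55, 2.55]. Speed limits (rad/s): [2.22, 2.22, 2.57, 3.14, 3.14, 3.14].

### API

Orientations are given as [roll, pitch, yaw] about the fixed x, y, z axes, in that order (R = Rz(yaw) Ry(pitch) Rx(roll)).
In Python, from cell import manip gives the robot as it stands.
- The arm moves only by the tool drive_tool, never from a script. Its argument "steps" is a list of rows, each an object with "delta_pos": the shift along the world's x, y, z in mm, a list of three; "yaw": the turn about the world's z in rad; "hand": the finger opening in mm, from 0 to 94. A call has 1 to 5 rows; each row shifts and turns the commanded pose from where the row before left it; what a row does not reach is not made up. A row lasts 1/12 s, in which the tool goes at most 41.7 mm and 7.16 degrees, less where a joint would pass 70% of its speed; a pose out of reach is approached as far as the arm can. A call is refused whole if a number of a shift passes 41.7 or a number of a turn 0.125, either way. A call with a gripper value outside its range is refused whole. The fingers move at their own pace and stop on an object; "squeeze" is the grip in N (left out, the last holds). Time passes only in rows, so rows that do not move let the fingers close. It gives the time, the measured TCP pose, the force and the opening at its end, in the units of the state.
- manip.read_state(): the state, without advancing time (a new reading comes with each control period).
- manip.camera(name): name is "scene" or "top"; returns a dict with "frame" (420x560x3 uint8, red, green, blue), "range_z" (420x560 float32, mm along the optical axis (not along the pixel's ray), 0 where there is no reading), "intrinsics" (3x3 intrinsics, pixels), "position" and "attitude" of the camera in the world. Camera axes: x right, y down, z forward; pixel columns grow to the right and rows downward; lengths in mm; the calibration is good to about 2 mm. A picture is of the moment at which its call begins.
- manip.sign_off(): hands the job in, once; it reports no verdict.
The state is a dict: "clock": time; "joints": joint angles; "qd": joint speeds; "effort": joint torques, N m; "eef_pos": TCP position; "eef_rot": TCP orientation; "wrist_force": force on the tool from outside, world axes, zero at the start; "moment": the same for the moment, N m; "finger_gap": finger opening in mm.
Only numpy, scipy, OpenCV 4.12 (cv2) and the standard library are available. Lean on these libraries where they do the work, as an engineer would, in place of code of your own. Each camera call takes 0.05 s, during which the arm holds its last target.

### The job

Set the empty steel sample cup upright into the blue ring of the carrier. Then slide the carrier by its black handle along the guide rails, round the bend and into the filling dock, always flat on the track and gently, never forcing it hard against the rails, until the sprung stop gives a little and the brass bolt snaps out behind the carrier's crossbar, without ramming the stop to the end of its travel. Let go, so that the carrier stays locked there with the cup in its ring, and leave the filled cup and the bottles alone.

Things in the scene. Friction and masses are not known exactly. Their poses are not given: they have to be found in the camera images.
- cup_empty: Empty steel sample cup, open at the top, 66 mm across the rim, 48 mm across the foot, 33 mm high, 50 g. Origin: centre of its underside, z up. It and the filled cup stand in either of two places on the right of the table.
- cup_filled: Bystander: steel sample cup full of dark chocolate, 64 mm across, 34 mm high. Origin: centre of its underside.
- carrier: Loose carrier, about 0.55 kg: steel plate 60 mm wide, top face 22.5 mm above its underside, on two blue round guide shoes, 40 mm in diameter, centred at x = +33 and -33 mm; they slide, not roll. Origin: midway between the shoes, on the underside; x points ahead along the travel. Front edge at x = +55 mm; the tail is a crossbar 84 mm wide, 12 mm long, rear edge at x = -73 mm.
- pocket (a point): Point on the carrier's plate at the centre of the blue ring that takes the cup: ring inside diameter 58 mm, outside 65 mm, 8 mm high; the seated cup's underside is at this height. 13 mm ahead of the carrier's origin.
- handle (a point): Foot of the carrier's upright black handle, a round post 16 mm in diameter and 42 mm high (top 70 mm above the table), on the carrier's middle line, 55 mm behind its origin. The cup's rim stays 27 mm clear of it. Grip it from above or push it from behind.
- rails: Two guide rails (steel bars, tops 20 mm above the table) on a fixed L-shaped grey slide plate 6 mm thick. Channel 42 mm wide: each shoe has 1 mm play either side. Frame at table height, z up. Middle line: along x = 0 from y = +190 mm to the origin (where the carrier waits), then left round the bend, then from x = 90, y = -90 mm straight along +x into the dock. Friction varies.
- bend_mid (a point): Point on the slide plate, on the channel's middle line, halfway round the bend. The bend turns left through 90 degrees on a radius of 90 mm about x = 90, y = 0 mm of the rails' frame. Both shoes follow the middle line, so the carrier turns with it and the handle swings wide behind.
- stop_plate (a joint): Sprung rubber-faced stop across the channel's end, met by the carrier's front edge. m; 0 = free, grows when pressed. Yields at 3.3 N, then 1.1 N per mm; the bolt snaps at 2.5 to 5 mm, late if the carrier sits askew; travel 9 mm. The dock is clamped anywhere along the straight, its place not measured: contact comes with the carrier's origin at x = 165 to 217 mm in the rails' frame. Find it by feel.
- bolt (a joint): Bevelled brass snap bolt with red knob, right of the channel, 125 to 143 mm before the stop. m; 0 = fully out, grows as it is pushed back. The crossbar pushes it back 8 mm (2 to 5 N more resistance over the last 30 mm), then it springs out behind the crossbar and the stop holds the carrier on it. Beside it the dock's filling funnel stands parked on a post, 118 mm from the middle line, top 170 mm high.
- bottle_red: Bystander: white squeeze bottle with red nozzle, 52 mm across, 174 mm high, at the left edge of the table, the nearest of three squeeze bottles.

How it is judged:
By the outcome, as a careful person would: the job done as asked, in the order asked, and still so for the second after the job is handed in, with the robot touching nothing.
It also fails if it takes over 72 s, if anything falls off the work surface, if the arm or the gripper's body presses on something with over 40 N, if the wrist force passes 120 N, or if a joint passes its speed limit or range.

## Working session

There is one attempt and no reset: what is moved stays moved. The work goes in short steps, Python scripts to look and compute and a tool call to move; the robot and the scene stay as the last step left them, time stands still between calls to the robot, and variables do not carry over. Pictures are saved under pics/ and viewed, and the job is handed in when it is done.

Besides the shell and the picture viewer there is one more tool, called after ">>>" as name(argument=value, ...) on one line, values as JSON. drive_tool: Moves the arm, as the interface text tells. Its arguments: {"type":"object","properties":{"steps":{"type":"array"},"squeeze":{"type":"number"}},"required":["steps"]}

```bash
ls; mkdir -p pics
cat > h.py <<'E'
import numpy as np, cv2
from cell import manip
def snap(n,tag):
    c=manip.camera(n); cv2.imwrite(f'pics/{tag}.png',c['frame'][:,:,::-1]); np.savez(f'{tag}.npz',**{k:np.array(v) for k,v in c.items()}); return c
E
python3 - <<'E'
from h import *
s=manip.read_state(); print(s, manip.finger_overhang)
for n in('scene','top'):
    c=snap(n,n+'0'); print(n,c['intrinsics'],c['position'],c['attitude'])
E
```

```text
pics
{'clock': 0.0, 'joints': array([-1.20861825e+00,  3.00477690e-01,  1.52159150e+00, -1.83349915e-05,
        1.32070508e+00, -6.66021240e-02]), 'qd': array([-0.00066802, -0.00042   , -0.00099678, -0.00080161,  0.001833  ,
       -0.00041794]), 'effort': array([ 2.11798630e-05, -5.31806839e+01, -3.52738559e+01,  7.08671822e-02,
        2.43711344e-02, -1.22061506e-04]), 'eef_pos': array([ 228.5725935 , -499.980411  ,  221.87829952]), 'eef_rot': array([-3.14041247e+00, -6.09203274e-05,  4.28784710e-01]), 'wrist_force': array([-0.19843865, -0.51831031,  0.51924525]), 'moment': array([ 0.02283936,  0.01894542, -0.03654718]), 'finger_gap': 93.8613170766054} 17.0
scene [[465.91114685   0.         285.2897931 ]
 [  0.         465.91114685 209.25351804]
 [  0.           0.           1.        ]] [-240.35623956  588.52206036 1014.85653802] [-2.31902718 -0.01443239 -2.17354301]
top [[516.63996371   0.         273.55125674]
 [  0.         516.63996371 210.29405706]
 [  0.           0.           1.        ]] [ 495.56038387   -5.61547958 1481.69493322] [-3.08513208e+00 -4.96805874e-04 -1.59876546e+00]
```

View pics/scene0.png

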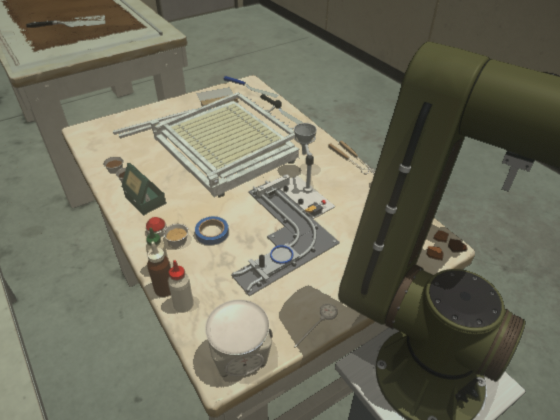

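View pics/top0.png

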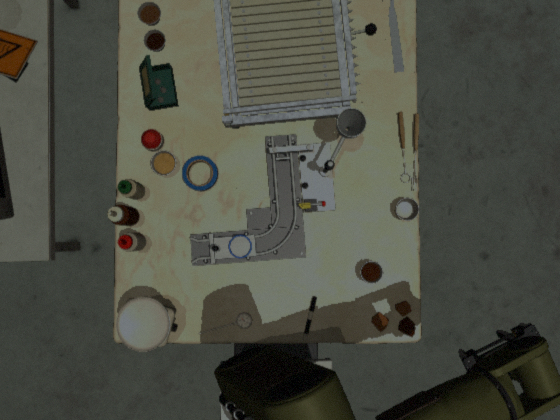

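Run:
```python
import cv2
a=cv2.imread('pics/top0.png')
cv2.imwrite('pics/topz.png',cv2.convertScaleAbs(cv2.resize(a[130:280,180:340],None,fx=5,fy=4*1.0,interpolation=cv2.INTER_CUBIC)[:600,:800],alpha=1.5))
cv2.imwrite('pics/topc.png',cv2.convertScaleAbs(cv2.resize(a[190:290,340:430],None,fx=5,fy=5,interpolation=cv2.INTER_CUBIC),alpha=1.5))
b=cv2.imread('pics/scene0.png')
cv2.imwrite('pics/scz.png',cv2.convertScaleAbs(cv2.resize(b[140:300,220:360],None,fx=3.7,fy=3.7,interpolation=cv2.INTER_CUBIC),alpha=1.3))
```

```text
(no output)
```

View pics/topz.png

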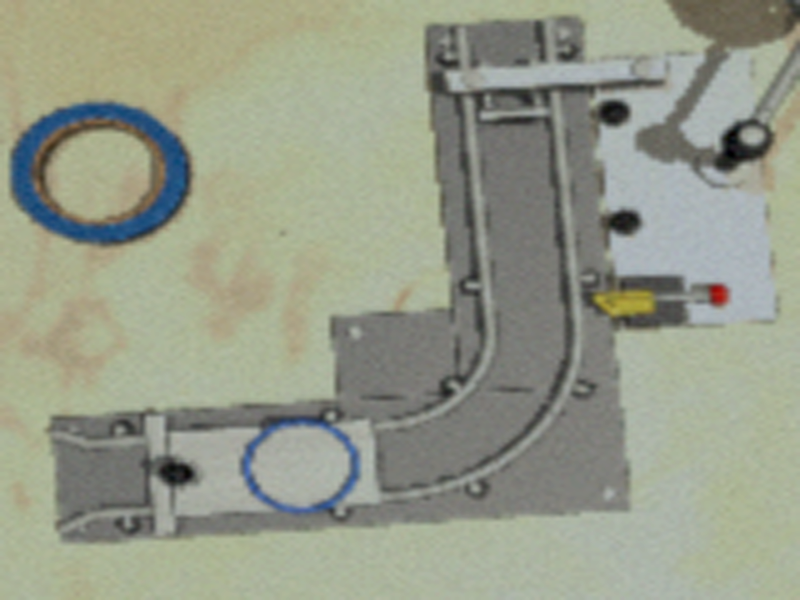

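View pics/topc.png

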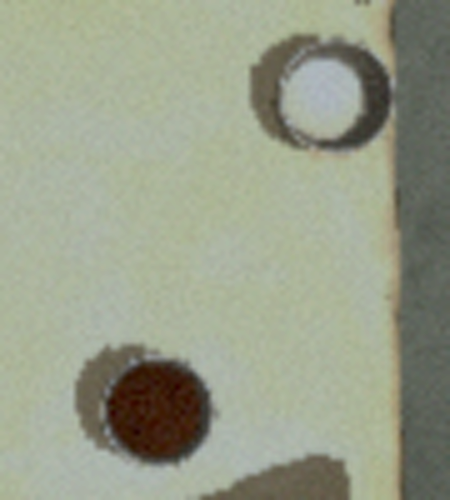

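View pics/scz.png

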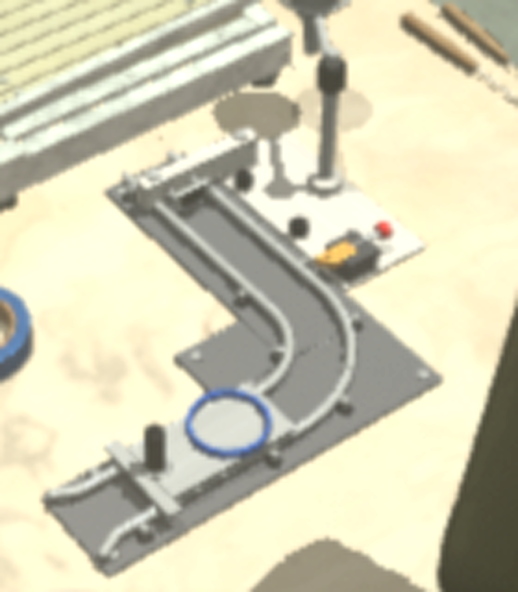

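```bash
cat >> h.py <<'E'
from scipy.spatial.transform import Rotation as Ro
def ray(c,px,z):
    px=np.atleast_2d(px).astype(float); K=c['intrinsics']
    d=np.c_[(px-K[:2,2])/[K[0,0],K[1,1]],np.ones(len(px))]@Ro.from_euler('xyz',c['attitude']).as_matrix().T
    p=np.array(c['position']); return p+d*((z-p[2])/d[:,2:3])
def blob(m):
    n,l,s,ce=cv2.connectedComponentsWithStats(m.astype(np.uint8)); return sorted([(int(s[i,4]),tuple(s[i,:4]),ce[i].round(1)) for i in range(1,n) if s[i,4]>3],key=lambda t:-t[0])[:8]
E
python3 - <<'E'
from h import *
for n in('top','scene'):
    c=np.load(n+'0.npz'); f=c['frame']; hsv=cv2.cvtColor(f,cv2.COLOR_RGB2HSV)
    blue=(hsv[...,0]>95)&(hsv[...,0]<130)&(hsv[...,1]>110)&(hsv[...,2]>50)
    cnts,_=cv2.findContours(blue.astype(np.uint8),cv2.RETR_EXTERNAL,cv2.CHAIN_APPROX_NONE)
    for k in cnts:
        if len(k)>25:
            P=ray(c,k[:,0,:],33)[:,:2]; e=cv2.fitEllipse(k); o,r=cv2.minEnclosingCircle(P.astype(np.float32)); print(n,'blue',e,'w33',ray(c,e[0],34.5).round(1),o,r)
    if n=='top': 
        sub=f[205:265,185:260].mean(2); sub[:,60:]=255
        dk=hsv[...,2]<45
        print('dark',blob(dk[225:270,190:235]))
        # depth check
        z=c['range_z']; 
        def dz(u,v):
            K=c['intrinsics'];d=np.array([(u-K[0,2])/K[0,0],(v-K[1,2])/K[1,1],1])*z[v,u]; return (Ro.from_euler('xyz',c['attitude']).as_matrix()@d+c['position']).round(1)
        for u,v in((300,200),(240,246),(215,247),(210,263),(404,208),(371,271),(380,235),(275,205),(287,205),(350,120)): print((u,v),dz(u,v))
E
```

```text
top blue ((239.72463989257812, 245.9874725341797), (21.552547454833984, 22.3680419921875), 5.969128131866455) w33 [[480.1  88.7  34.5]] (480.1304016113281, 87.91972351074219) 32.65965270996094
top blue ((199.42820739746094, 172.63389587402344), (33.22473907470703, 33.937015533447266), 115.43229675292969) w33 [[689.4 197.1  34.5]] (689.9176635742188, 197.1691436767578) 49.19096755981445
dark [(29, (np.int32(22), np.int32(20), np.int32(7), np.int32(6)), array([24.7, 22.7])), (5, (np.int32(14), np.int32(10), np.int32(3), np.int32(3)), array([15.2, 10.8]))]
(300, 200) [606.1 -85.1   9.1]
(240, 246) [480.   87.9  33.9]
(215, 247) [479.6 153.5  72.9]
(210, 263) [433.8 176.5   3.7]
(404, 208) [ 575.5 -384.4   -3. ]
(371, 271) [ 399.8 -276.9   26.6]
(380, 235) [ 499.9 -310.7    4.1]
(275, 205) [594.  -13.3   6.1]
(287, 205) [593.2 -47.7   3.5]
(350, 120) [ 807.4 -218.7  121.8]
scene blue ((233.60496520996094, 79.45809936523438), (1.3495795726776123, 15.429512023925781), 107.0592041015625) w33 [[1440.1 -308.7   34.5]] (1442.8699951171875, -309.35028076171875) 45.02488327026367
```

Run:
```python
from h import *
c=np.load('top0.npz'); f=c['frame']; g=f.astype(float).mean(2)
h=ray(c,[214.7,247.7],68); print('handle',h.round(1), 'ring',ray(c,[239.72,245.99],34.5).round(1))
d=ray(c,[239.72,245.99],34.5)-h; print('dir',np.degrees(np.arctan2(d[0,1],d[0,0])),np.hypot(*d[0,:2]))
# dock-straight rails rows 160..200: bright ridges
L=[];R=[]
for v in range(160,200):
    row=cv2.GaussianBlur(g,(0,0),0.6)[v]
    l=270+np.argmax(row[270:282]); r=288+np.argmax(row[288:298])
    def sub(i): 
        a,b,e=row[i-1:i+2]; return i+0.5*(a-e)/(a-2*b+e) if (a-2*b+e) else i
    L.append((sub(l),v)); R.append((sub(r),v))
for nm,P in(('L',L),('R',R)):
    P=np.array(P); W=ray(c,P,20)
    q=np.polyfit(W[:,0],W[:,1],1); res=W[:,1]-np.polyval(q,W[:,0]); k=abs(res)<3; q=np.polyfit(W[k,0],W[k,1],1)
    print(nm,P[::6].round(1).tolist(),q,'y@650',np.polyval(q,650),'y@600',np.polyval(q,600),k.sum(),W[[0,-1],0], res[k].std())
# empty cup
s=np.load('scene0.npz')
```

```text
handle [[477.7 154.9  68. ]] ring [[480.1  88.7  34.5]]
dir -87.93512360788142 66.23309757891441
L [[273.7, 160.0], [274.2, 166.0], [274.8, 172.0], [275.2, 178.0], [275.7, 184.0], [276.1, 190.0], [276.6, 196.0]] [  0.05214671 -50.8204719 ] y@650 -16.925107836562375 y@600 -19.532443533419137 39 [721.59529559 609.93814918] 0.5617541210707819
R [[291.5, 160.0], [291.9, 166.0], [292.4, 172.0], [292.9, 178.0], [293.4, 184.0], [293.9, 190.0], [294.2, 196.0]] [ 5.09372324e-02 -1.00135069e+02] y@650 -67.02586832813336 y@600 -69.5727299492945 40 [720.1829673 608.540008 ] 0.1892810985287939
```

Run:
```python
from h import *
c=np.load('top0.npz'); f=c['frame']; hsv=cv2.cvtColor(f,cv2.COLOR_RGB2HSV)
m=(hsv[190:230,385:425,1]<60).astype(np.uint8)
for r in m[4:34]: print(''.join('#' if x else '.' for x in r))
z=c['range_z'][190:230,385:425]
K=c['intrinsics'];R=Ro.from_euler('xyz',c['attitude']).as_matrix()
v,u=np.mgrid[190:230,385:425]
d=np.stack([(u-K[0,2])/K[0,0],(v-K[1,2])/K[1,1],np.ones_like(u)],-1)*z[...,None]
P=d@R.T+c['position']
rim=(P[...,2]>20)&(z>0); print(rim.sum())
for r in rim[4:34]: print(''.join('#' if x else '.' for x in r))
p=np.argwhere(rim)[:,::-1]+[385,190]
o,r=cv2.minEnclosingCircle(p.astype(np.float32)); print(o,r,ray(c,o,33)); W=ray(c,p,33)
print(W.min(0),W.max(0),(W.min(0)+W.max(0))/2)
```

```text
################################.#######
###############################...######
################################..######
##############.#################..######
#############...################..######
############..##################..######
#########....###################..######
##########..#####################.######
########.#.######################.######
########.###############################
######....#######################.######
#######.####################.###########
######....##################.###########
#######.#.##############################
######.##.##############################
########..##############################
#######...####################.#########
#######...####################.#########
#########.##############################
#######...##############################
########..##############################
########...#############################
##########.######################.######
###########.####################..######
#############.##########################
#################################.######
##################################
[... 874 characters left out ...]
.........#..................####......
...........#..................####......
............#.................###.......
............##...............####.......
.............#..............####........
..............##...........####.........
...............###.......#####..........
.................####.#######...........
...................#######..............
........................................
........................................
........................................
(407.0, 209.0) 11.70479965209961 [[ 570.55549846 -383.47854079   33.        ]]
[ 539.42606098 -414.74253374   33.        ] [ 601.83834428 -352.1194924    33.        ] [ 570.63220263 -383.43101307   33.        ]
```

>>> drive_tool(steps=[{"delta_pos":[34,11.7,-5],"yaw":0.119,"hand":94},{"delta_pos":[34,11.7,-5],"yaw":0.119,"hand":94},{"delta_pos":[34,11.7,-5],"yaw":0.119,"hand":94},{"delta_pos":[34,11.7,-5],"yaw":0.119,"hand":94},{"delta_pos":[34,11.7,-5],"yaw":0.119,"hand":94}], squeeze=10)

```text
clock: 0.52
eef_pos: [400.1, -440.8, 197.0]
eef_rot: [-3.141, -0.0, 1.029]
wrist_force: [-1.3, -0.4, -0.5]
finger_gap: 94.1
```

>>> drive_tool(steps=[{"delta_pos":[34,11.7,-5],"yaw":0.119,"hand":94},{"delta_pos":[34,11.7,-5],"yaw":0.119,"hand":94},{"delta_pos":[34,11.7,-5],"yaw":0.119,"hand":94},{"delta_pos":[34,11.7,-5],"yaw":0.119,"hand":94},{"delta_pos":[34,11.7,-5],"yaw":0.119,"hand":94}])

```text
clock: 0.93
eef_pos: [570.2, -382.2, 171.7]
eef_rot: [-3.141, -0.0, 1.625]
wrist_force: [-0.3, -0.9, 1.3]
finger_gap: 94.1
```

>>> drive_tool(steps=[{"delta_pos":[0,0,0],"yaw":0,"hand":94},{"delta_pos":[0,0,0],"yaw":0,"hand":94},{"delta_pos":[0,0,0],"yaw":0,"hand":94}])

```text
clock: 1.18
eef_pos: [568.2, -383.3, 172.0]
eef_rot: [-3.141, -0.0, 1.618]
wrist_force: [0.1, 0.7, 0.4]
finger_gap: 93.8
```

>>> drive_tool(steps=[{"delta_pos":[2,0,-36],"yaw":0,"hand":94},{"delta_pos":[0,0,-36],"yaw":0,"hand":94},{"delta_pos":[0,0,-36],"yaw":0,"hand":94},{"delta_pos":[0,0,-24],"yaw":0,"hand":94},{"delta_pos":[0,0,-9],"yaw":0,"hand":94}])

```text
clock: 1.6
eef_pos: [568.1, -383.1, 27.7]
eef_rot: [-3.137, -0.003, 1.616]
wrist_force: [-0.4, -1.0, -0.6]
finger_gap: 93.8
```

>>> drive_tool(steps=[{"delta_pos":[0,0,0],"yaw":0,"hand":80},{"delta_pos":[0,0,0],"yaw":0,"hand":72},{"delta_pos":[0,0,0],"yaw":0,"hand":68},{"delta_pos":[0,0,0],"yaw":0,"hand":62},{"delta_pos":[0,0,0],"yaw":0,"hand":55}])

```text
clock: 2.02
eef_pos: [571.2, -383.7, 33.2]
eef_rot: [3.14, 0.002, 1.619]
wrist_force: [0.3, -1.1, 6.0]
finger_gap: 64.7
```

>>> drive_tool(steps=[{"delta_pos":[0,0,0],"yaw":0,"hand":50},{"delta_pos":[0,0,0],"yaw":0,"hand":50},{"delta_pos":[0,0,0],"yaw":0,"hand":50},{"delta_pos":[0,0,0],"yaw":0,"hand":50}])

```text
clock: 2.35
eef_pos: [571.2, -383.7, 33.2]
eef_rot: [3.14, 0.002, 1.619]
wrist_force: [-0.8, 0.8, 7.2]
finger_gap: 64.3
```

>>> drive_tool(steps=[{"delta_pos":[0,0,5],"yaw":0,"hand":50},{"delta_pos":[0,0,10],"yaw":0,"hand":50},{"delta_pos":[0,0,20],"yaw":0,"hand":50},{"delta_pos":[0,0,30],"yaw":0,"hand":50},{"delta_pos":[0,0,35],"yaw":0,"hand":50}])

```text
clock: 2.77
eef_pos: [570.1, -382.7, 132.0]
eef_rot: [-3.14, -0.002, 1.619]
wrist_force: [0.9, 0.4, -0.4]
finger_gap: 64.5
```

Run:
```python
from h import *
c=snap('top','t1');d=snap('scene','s1'); print(manip.read_state())
a=cv2.imread('pics/t1.png');b=cv2.imread('pics/s1.png')
A=cv2.resize(a[150:260,340:440],None,fx=4,fy=4); B=cv2.resize(b[60:260,300:500],None,fx=2.2,fy=2.2)[:440]
cv2.imwrite('pics/m1.png',cv2.convertScaleAbs(np.hstack([A,B[:440,:400]]),alpha=1.4))
cv2.imwrite('pics/s1b.png',b)
```

```text
{'clock': 2.8667, 'joints': array([-6.44470513e-01,  6.77407939e-01,  1.16404483e+00,  6.08670655e-05,
        1.29004728e+00, -6.92569715e-01]), 'qd': array([-0.00031298,  0.05845112,  0.06981895, -0.00097664, -0.06836504,
       -0.00153239]), 'effort': array([-6.07314287e-02, -6.99633193e+01, -3.33823943e+01,  3.81703558e-02,
        1.22603126e+00, -3.20818981e-03]), 'eef_pos': array([ 572.56584924, -384.49041662,  139.05807918]), 'eef_rot': array([3.13378775, 0.0063991 , 1.61885399]), 'wrist_force': array([ 1.06900522, -0.02038025, -0.09240408]), 'moment': array([-0.0240768 , -0.04772668, -0.01379175]), 'finger_gap': 64.26904432770725}
```

View pics/m1.png

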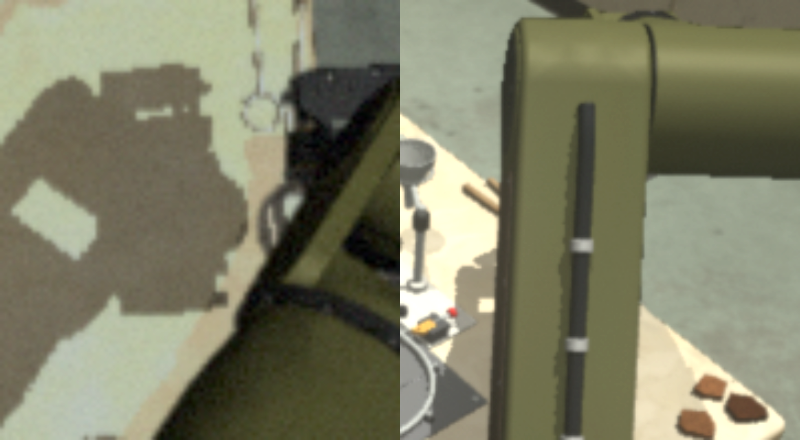

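View pics/s1.png

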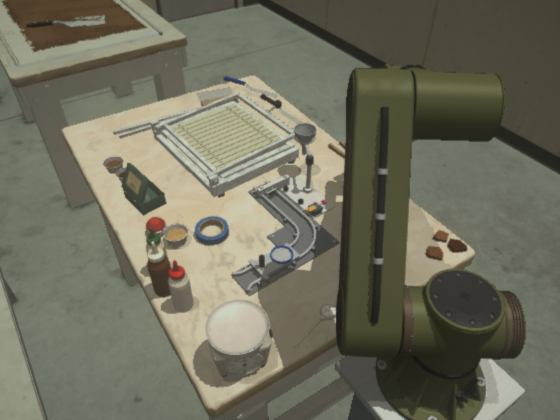

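Run:
```python
from h import *
c=np.load('s1.npz'); f=c['frame']; hsv=cv2.cvtColor(f,cv2.COLOR_RGB2HSV)
sub=hsv[240:272,245:305]
b=((sub[...,0]>95)&(sub[...,0]<130)&(sub[...,1]>70)).astype(np.uint8)
cn,_=cv2.findContours(b,cv2.RETR_EXTERNAL,cv2.CHAIN_APPROX_NONE); k=max(cn,key=len)+[245,240]
W=ray(c,k[:,0,:],33)[:,:2]; e=cv2.fitEllipse(k); ew=cv2.fitEllipse(W.astype(np.float32)); print(e,ew,ray(c,e[0],32.5).round(1))
dk=(sub[...,2]<70); print([(a,s,ce+[245,240]) for a,s,ce in blob(dk)])
for r in dk[8:32,5:35]: print(''.join('#' if x else '.' for x in r))
for p in ([262,255.5],[262,265]): print(ray(c,p,70).round(1))
```

```text
((281.2658386230469, 253.79833984375), (17.229955673217773, 21.902524948120117), 91.09764099121094) ((478.2905578613281, 90.47537994384766), (61.45907211303711, 64.54642486572266), 57.617462158203125) [[478.2  90.6  32.5]]
[(44, (np.int32(14), np.int32(16), np.int32(5), np.int32(11)), array([261.4, 261.2])), (34, (np.int32(32), np.int32(25), np.int32(12), np.int32(7)), array([283.1, 268.8])), (11, (np.int32(46), np.int32(23), np.int32(5), np.int32(3)), array([292.9, 264.2])), (7, (np.int32(43), np.int32(29), np.int32(5), np.int32(3)), array([289.9, 269.9]))]
..............................
..............................
..............................
..............................
..............................
..............................
..............................
..............................
..........###.................
..........####................
..........####................
..........####................
..........####................
..........####................
..........####................
..........####................
..........####................
.........#####................
..........####................
..............................
..............................
..............................
............................##
...........................###
[[474.5 156.1  70. ]]
[[446.4 173.9  70. ]]
```

>>> drive_tool(steps=[{"delta_pos":[-4,20,0],"yaw":0,"hand":50},{"delta_pos":[-7,36,0],"yaw":0,"hand":50},{"delta_pos":[-8,40,0],"yaw":0,"hand":50},{"delta_pos":[-8,40,0],"yaw":0,"hand":50},{"delta_pos":[-8,40,0],"yaw":0,"hand":50}])

```text
clock: 3.28
eef_pos: [534.8, -205.5, 131.7]
eef_rot: [3.141, 0.0, 1.618]
wrist_force: [1.0, 0.0, -0.3]
finger_gap: 64.2
```

>>> drive_tool(steps=[{"delta_pos":[-8,40,0],"yaw":0,"hand":50},{"delta_pos":[-8,40,0],"yaw":0,"hand":50},{"delta_pos":[-8,40,0],"yaw":0,"hand":50},{"delta_pos":[-8,40,0],"yaw":0,"hand":50},{"delta_pos":[-8,40,0],"yaw":0,"hand":50}])

```text
clock: 3.7
eef_pos: [494.9, -5.4, 132.0]
eef_rot: [3.141, 0.0, 1.619]
wrist_force: [1.3, 0.2, -0.7]
finger_gap: 64.2
```

>>> drive_tool(steps=[{"delta_pos":[-8,38,0],"yaw":0,"hand":50},{"delta_pos":[-6,34,0],"yaw":0,"hand":50},{"delta_pos":[-4,20,0],"yaw":0,"hand":50},{"delta_pos":[0,4,0],"yaw":0,"hand":50},{"delta_pos":[0,0,0],"yaw":0,"hand":50}])

```text
clock: 4.12
eef_pos: [477.6, 89.7, 131.8]
eef_rot: [3.141, -0.0, 1.621]
wrist_force: [-0.7, -0.3, -0.6]
finger_gap: 64.8
```

>>> drive_tool(steps=[{"delta_pos":[0,0,0],"yaw":0,"hand":50},{"delta_pos":[0,0,0],"yaw":0,"hand":50},{"delta_pos":[0,0,0],"yaw":0,"hand":50}])

```text
clock: 4.37
eef_pos: [477.9, 87.7, 131.4]
eef_rot: [-3.142, 0.0, 1.617]
wrist_force: [0.2, -0.3, 0.3]
finger_gap: 64.5
```

Run:
```python
from h import *
c=snap('top','t2');d=snap('scene','s2'); 
a=cv2.imread('pics/t2.png');b=cv2.imread('pics/s2.png')
A=cv2.resize(a[180:280,190:290],None,fx=4,fy=4); B=cv2.resize(b[190:290,220:320],None,fx=4,fy=4)
cv2.imwrite('pics/m2.png',cv2.convertScaleAbs(np.hstack([A,B]),alpha=1.4))
print(manip.read_state()['eef_pos'])
```

```text
[477.85126417  87.95505488 131.40510828]
```

View pics/m2.png

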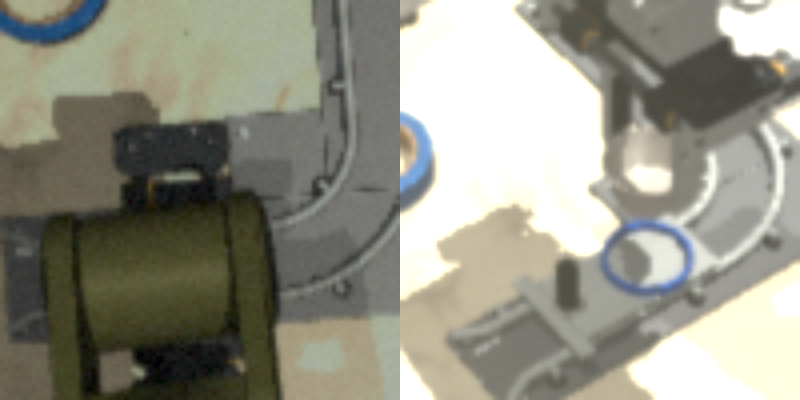

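>>> drive_tool(steps=[{"delta_pos":[1.5,0.8,-25],"yaw":0,"hand":50},{"delta_pos":[0,0,-22],"yaw":0,"hand":50},{"delta_pos":[0,0,-10],"yaw":0,"hand":50},{"delta_pos":[0,0,-4],"yaw":0,"hand":50},{"delta_pos":[0,0,0],"yaw":0,"hand":50}])

```text
clock: 4.88
eef_pos: [479.0, 89.4, 70.1]
eef_rot: [-3.14, 0.0, 1.618]
wrist_force: [0.2, 0.7, -0.0]
finger_gap: 64.7
```

Run:
```python
from h import *
d=snap('scene','s3'); 
b=cv2.imread('pics/s3.png')
B=cv2.resize(b[210:290,240:320],None,fx=7,fy=7,interpolation=cv2.INTER_CUBIC)
cv2.imwrite('pics/m3.png',cv2.convertScaleAbs(B,alpha=1.4))
s=manip.read_state();print(s['eef_pos'],s['wrist_force'])
```

```text
[479.43717186  89.46756774  70.8840915 ] [-0.39542005  0.61619422 -0.53222391]
```

View pics/m3.png

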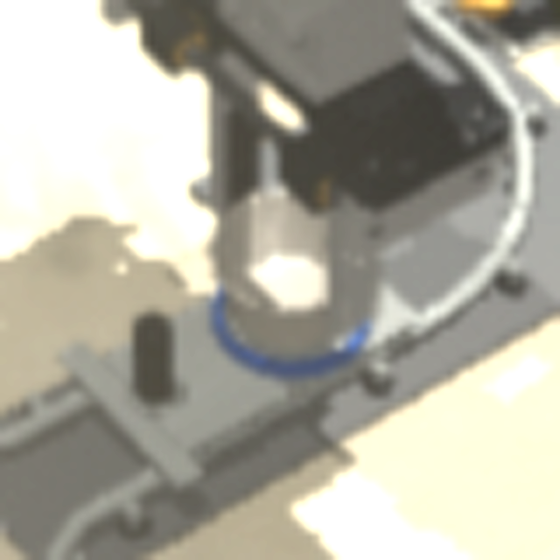

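>>> drive_tool(steps=[{"delta_pos":[0,0,-3],"yaw":0,"hand":50},{"delta_pos":[0,0,-2.5],"yaw":0,"hand":50},{"delta_pos":[0,0,-2],"yaw":0,"hand":50},{"delta_pos":[0,0,0],"yaw":0,"hand":50}])

```text
clock: 5.27
eef_pos: [479.2, 89.6, 62.9]
eef_rot: [3.142, -0.0, 1.619]
wrist_force: [0.2, 0.8, -0.9]
finger_gap: 64.4
```

>>> drive_tool(steps=[{"delta_pos":[0,0,-1],"yaw":0,"hand":50},{"delta_pos":[0,0,-0.5],"yaw":0,"hand":50},{"delta_pos":[0,0,0],"yaw":0,"hand":50}])

```text
clock: 5.52
eef_pos: [479.3, 89.7, 61.7]
eef_rot: [3.141, -0.0, 1.619]
wrist_force: [-1.5, 1.2, 2.6]
finger_gap: 64.0
```

Contact just begins (2.6 N up). Release.

>>> drive_tool(steps=[{"delta_pos":[0,0,-0.4],"yaw":0,"hand":50},{"delta_pos":[0,0,0],"yaw":0,"hand":66},{"delta_pos":[0,0,0],"yaw":0,"hand":70},{"delta_pos":[0,0,0],"yaw":0,"hand":78},{"delta_pos":[0,0,0],"yaw":0,"hand":84}])

```text
clock: 5.93
eef_pos: [479.1, 89.6, 61.0]
eef_rot: [-3.141, 0.0, 1.619]
wrist_force: [-0.8, 0.7, 0.7]
finger_gap: 79.8
```

>>> drive_tool(steps=[{"delta_pos":[0,0,5],"yaw":0,"hand":84},{"delta_pos":[0,0,20],"yaw":0,"hand":84},{"delta_pos":[0,0,35],"yaw":0,"hand":84},{"delta_pos":[0,0,30],"yaw":0,"hand":84},{"delta_pos":[0,0,10],"yaw":0,"hand":84}])

```text
clock: 6.35
eef_pos: [480.5, 89.8, 165.5]
eef_rot: [3.136, -0.0, 1.619]
wrist_force: [1.0, 1.3, 0.2]
finger_gap: 84.2
```

>>> drive_tool(steps=[{"delta_pos":[0,8,0],"yaw":-0.121,"hand":70},{"delta_pos":[-1,20,0],"yaw":-0.121,"hand":50},{"delta_pos":[-1,20,0],"yaw":-0.121,"hand":40},{"delta_pos":[-1,15,0],"yaw":-0.121,"hand":34},{"delta_pos":[0,5,0],"yaw":-0.121,"hand":30}])

```text
clock: 6.77
eef_pos: [475.8, 159.2, 160.9]
eef_rot: [-3.141, 0.0, 1.009]
wrist_force: [0.9, -0.1, -0.3]
finger_gap: 54.4
```

Run:
```python
from h import *
c=snap('top','t4');d=snap('scene','s4'); 
a=cv2.imread('pics/t4.png');b=cv2.imread('pics/s4.png')
A=cv2.resize(a[200:280,180:260],None,fx=5,fy=5); B=cv2.resize(b[210:290,230:310],None,fx=5,fy=5)
cv2.imwrite('pics/m4.png',cv2.convertScaleAbs(np.hstack([A,B]),alpha=1.4))
s=manip.read_state();print(s['eef_pos'],s['eef_rot'],s['wrist_force'],s['joints'])
```

```text
[475.94230703 158.30677285 160.85932428] [-3.14134459e+00  2.20058811e-04  1.01263409e+00] [ 1.2189904   0.27944756 -0.69004909] [2.48058313e-01 2.54851137e-01 1.72928863e+00 2.91386450e-05
 1.15778342e+00 8.06208882e-01]
```

View pics/m4.png

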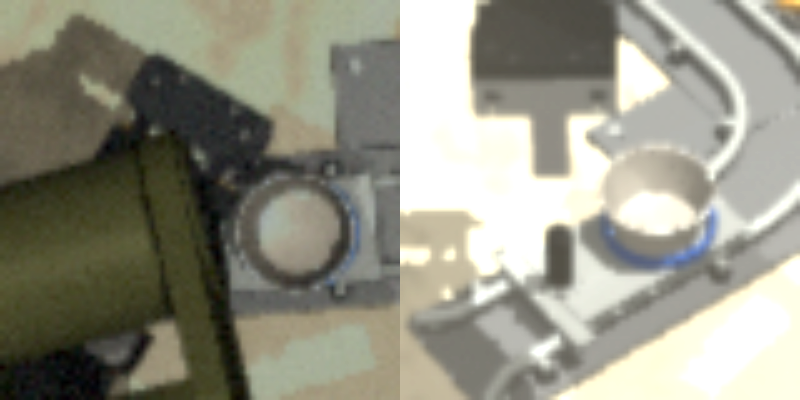

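>>> drive_tool(steps=[{"delta_pos":[0,0,0],"yaw":-0.12,"hand":28},{"delta_pos":[0,0,0],"yaw":-0.12,"hand":28},{"delta_pos":[0,0,0],"yaw":-0.12,"hand":28},{"delta_pos":[0,0,0],"yaw":-0.12,"hand":28},{"delta_pos":[0,0,0],"yaw":-0.12,"hand":28}])

```text
clock: 7.28
eef_pos: [476.2, 157.0, 160.9]
eef_rot: [3.142, 0.0, 0.413]
wrist_force: [-0.2, -0.3, -0.0]
finger_gap: 28.0
```

>>> drive_tool(steps=[{"delta_pos":[0,0,-10],"yaw":-0.12,"hand":28},{"delta_pos":[0,0,-20],"yaw":-0.12,"hand":28},{"delta_pos":[0,0,-20],"yaw":-0.12,"hand":28},{"delta_pos":[0,0,-12],"yaw":0,"hand":28},{"delta_pos":[0,0,0],"yaw":0,"hand":28}])

```text
clock: 7.7
eef_pos: [475.0, 156.7, 96.7]
eef_rot: [3.141, 0.004, 0.058]
wrist_force: [0.1, -0.4, 0.1]
finger_gap: 28.3
```

Run:
```python
from h import *
d=snap('scene','s5'); 
b=cv2.imread('pics/s5.png')
B=cv2.resize(b[210:290,230:310],None,fx=7,fy=7)
cv2.imwrite('pics/m5.png',cv2.convertScaleAbs(B,alpha=1.4))
s=manip.read_state();print(s['eef_pos'],s['eef_rot'],s['wrist_force'],s['finger_gap'])
```

```text
[475.68486156 156.95027805  98.24215874] [3.14113566e+00 2.24892086e-03 5.77183833e-02] [ 1.00985227 -1.17218021  0.04959927] 27.896953286445864
```

View pics/m5.png

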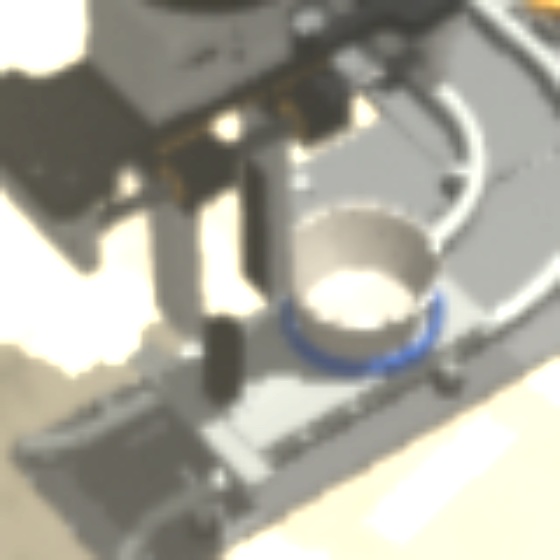

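>>> drive_tool(steps=[{"delta_pos":[0,0,-8],"yaw":0,"hand":28},{"delta_pos":[0,0,-10],"yaw":0,"hand":28},{"delta_pos":[0,0,-10],"yaw":0,"hand":28},{"delta_pos":[0,0,-10],"yaw":0,"hand":28},{"delta_pos":[0,0,-6],"yaw":0,"hand":28}])

```text
clock: 8.17
eef_pos: [475.7, 157.5, 53.5]
eef_rot: [3.141, 0.001, 0.054]
wrist_force: [-0.1, 0.3, -0.3]
finger_gap: 28.0
```

>>> drive_tool(steps=[{"delta_pos":[0,0,0],"yaw":0,"hand":24},{"delta_pos":[0,0,0],"yaw":0,"hand":20},{"delta_pos":[0,0,0],"yaw":0,"hand":18},{"delta_pos":[0,0,0],"yaw":0,"hand":18}])

```text
clock: 8.5
eef_pos: [476.4, 157.7, 55.5]
eef_rot: [-3.141, -0.001, 0.054]
wrist_force: [0.0, -0.1, 0.7]
finger_gap: 17.7
```

Run:
```python
from h import *
d=snap('scene','s6'); 
b=cv2.imread('pics/s6.png')
B=cv2.resize(b[210:290,230:310],None,fx=7,fy=7)
cv2.imwrite('pics/m6.png',cv2.convertScaleAbs(B,alpha=1.4))
s=manip.read_state();print(s['eef_pos'],s['eef_rot'],s['wrist_force'],s['finger_gap'])
```

```text
[476.43798833 157.69995951  55.50062405] [-3.14142763e+00 -8.57877338e-04  5.39523576e-02] [ 0.71565999 -0.1898683   0.55353707] 18.151311926143865
```

View pics/m6.png

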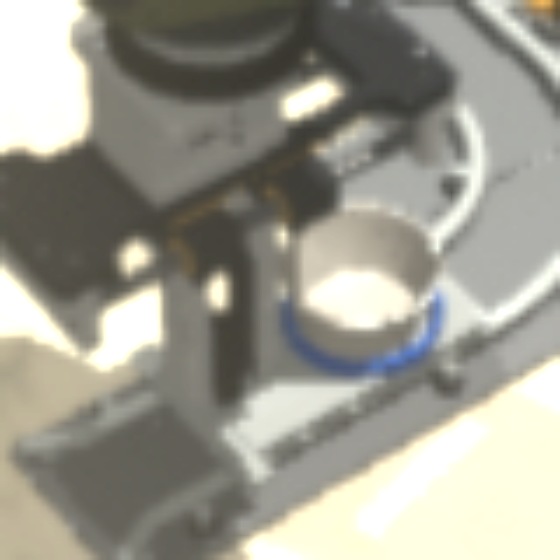

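```bash
cat > path.py <<'E'
import numpy as np
from scipy.optimize import brentq
th=np.arctan(0.0515); O=np.array([482.6,39.5])
Rm=np.array([[np.cos(th),-np.sin(th)],[np.sin(th),np.cos(th)]])
LA=np.pi/2*90
def mid(s): # s=0 at rails origin
    if s<0: return np.array([0,-s])
    if s<LA: a=s/90; return np.array([90-90*np.cos(a),-90*np.sin(a)])
    return np.array([90+s-LA,-90])
def pose(s): # s= rear shoe arclength
    r=mid(s); f=brentq(lambda t:np.hypot(*(mid(t)-r))-66,s+50,s+90); F=mid(f)
    ax=(F-r)/66; o=(F+r)/2; h=o-55*ax
    return O+Rm@h, np.arctan2(ax[1],ax[0])+th+np.pi/2, o   # world handle, tool yaw, carrier origin in rails
if __name__=='__main__':
    # start: handle y
    s0=brentq(lambda s:pose(s)[0][1]-157.7,-150,-20); p0=pose(s0); print('start',s0,p0)
    s=s0;i=0;prev=p0
    while s<LA+170:
        s+=4;i+=1;p=pose(s)
        if i%5==0: d=p[0]-prev[0]; print(i,f's {s:.0f} h {p[0].round(1)} yaw {p[1]:.3f} d/row {(d/5).round(2)} dyaw/row {(p[1]-prev[1])/5:.4f} org {p[2].round(0)}'); prev=p
E
python3 path.py
```

```text
start -96.35664417889687 (array([476.5127, 157.7   ]), np.float64(0.051454542025982875), array([ 0.        , 63.35664418]))
5 s -76 h [477.5 137.7] yaw 0.051 d/row [ 0.21 -3.99] dyaw/row 0.0000 org [ 0. 43.]
10 s -56 h [478.4 117.7] yaw 0.059 d/row [ 0.17 -4.  ] dyaw/row 0.0016 org [ 0. 23.]
15 s -36 h [478.   97.6] yaw 0.127 d/row [-0.09 -4.02] dyaw/row 0.0135 org [2. 3.]
20 s -16 h [476.   77.1] yaw 0.265 d/row [-0.39 -4.11] dyaw/row 0.0276 org [  7. -16.]
25 s 4 h [472.9  55.5] yaw 0.467 d/row [-0.61 -4.31] dyaw/row 0.0405 org [ 13. -34.]
30 s 24 h [472.9  33.3] yaw 0.690 d/row [-0.01 -4.44] dyaw/row 0.0444 org [ 23. -50.]
35 s 44 h [477.7  11.6] yaw 0.912 d/row [ 0.97 -4.34] dyaw/row 0.0444 org [ 35. -63.]
40 s 64 h [487.2  -8.5] yaw 1.134 d/row [ 1.9  -4.02] dyaw/row 0.0444 org [ 51. -74.]
45 s 84 h [501.  -25.8] yaw 1.348 d/row [ 2.75 -3.46] dyaw/row 0.0428 org [ 68. -81.]
50 s 104 h [518.2 -38.4] yaw 1.504 d/row [ 3.44 -2.52] dyaw/row 0.0312 org [ 86. -86.]
55 s 124 h [537.4 -45.5] yaw 1.596 d/row [ 3.85 -1.42] dyaw/row 0.0184 org [105. -89.]
60 s 144 h [557.4 -46.8] yaw 1.622 d/row [ 3.99 -0.26] dyaw/row 0.0053 org [125. -90.]
65 s 164 h [577.4 -45.7] yaw 1.622 d/row [3.99 0.21] dyaw/row 0.0000 org [145. -90.]
70 s 184 h [597.4 -44.7] yaw 1.622 d/row [3.99 0.21] dyaw/row 0.0000 org [165. -90.]
75 s 204 h [617.3 -43.7] yaw 1.622 d/row [3.99 0.21] dyaw/row 0.0000 org [185. -90.]
80 s 224 h [637.3 -42.7] yaw 1.622 d/row [3.99 0.21] dyaw/row 0.0000 org [205. -90.]
85 s 244 h [657.3 -41.6] yaw 1.622 d/row [3.99 0.21] dyaw/row 0.0000 org [225. -90.]
90 s 264 h [677.2 -40.6] yaw 1.622 d/row [3.99 0.21] dyaw/row 0.0000 org [245. -90.]
95 s 284 h [697.2 -39.6] yaw 1.622 d/row [3.99 0.21] dyaw/row 0.0000 org [265. -90.]
100 s 304 h [717.2 -38.5] yaw 1.622 d/row [3.99 0.21] dyaw/row 0.0000 org [285. -90.]
```

>>> drive_tool(steps=[{"delta_pos":[0.1,-1,-2],"yaw":0,"hand":18},{"delta_pos":[0.1,-2,0],"yaw":0,"hand":18},{"delta_pos":[0.2,-3,0],"yaw":0,"hand":18},{"delta_pos":[0.2,-4,0],"yaw":0,"hand":18},{"delta_pos":[0.2,-4,0],"yaw":0,"hand":18}])

```text
clock: 8.97
eef_pos: [477.0, 143.3, 53.1]
eef_rot: [-3.141, -0.0, 0.054]
wrist_force: [0.4, 3.3, 2.0]
finger_gap: 17.9
```

```bash
cat > st.py <<'E'
from h import *; import path, sys
s=manip.read_state(); p=s['eef_pos']
g=np.arange(-110,250,0.5); Q=[path.pose(x) for x in g]; 
d=[(np.hypot(*(q[0]-p[:2]))) for q in Q]; i=int(np.argmin(d)); q=Q[i]
print('eef',p.round(1),'yaw %.3f'%s['eef_rot'][2],'F',s['wrist_force'].round(1),'M',s['moment'].round(2),'gap %.1f'%s['finger_gap'],'| near s %.1f h'%g[i],q[0].round(1),'yaw %.3f'%q[1],'org',q[2].round(1))
E
python3 st.py
```

```text
eef [477.  143.3  53.1] yaw 0.054 F [0.4 3.3 2. ] M [ 0.67  0.03 -0.04] gap 17.9 | near s -82.0 h [477.3 143.4] yaw 0.051 org [ 0. 49.]
```

>>> drive_tool(steps=[{"delta_pos":[0.2,-4,0],"yaw":0,"hand":18},{"delta_pos":[0.2,-4,0],"yaw":0,"hand":18},{"delta_pos":[0.2,-4,0],"yaw":0,"hand":18},{"delta_pos":[0.2,-4,0],"yaw":0,"hand":18},{"delta_pos":[0.2,-4,0],"yaw":0.002,"hand":18}])

```text
clock: 9.38
eef_pos: [478.0, 123.2, 53.1]
eef_rot: [-3.142, -0.0, 0.056]
wrist_force: [0.8, 4.0, 1.2]
finger_gap: 18.3
```

```bash
python3 st.py
```

```text
eef [478.  123.2  53.1] yaw 0.056 F [0.8 4.  1.2] M [0.7  0.04 0.02] gap 18.3 | near s -62.0 h [478.3 123.4] yaw 0.053 org [ 0. 29.]
```

```bash
cat > plan.py <<'E'
import path,sys,numpy as np
s=float(sys.argv[1]); st=float(sys.argv[2]) if len(sys.argv)>2 else 4; n=int(sys.argv[3]) if len(sys.argv)>3 else 10
p=path.pose(s)
for i in range(n):
    s+=st; q=path.pose(s); d=q[0]-p[0]; print(f's {s:.0f} [{d[0]:.1f}, {d[1]:.1f}] {q[1]-p[1]:.3f} | h {q[0].round(1)} yaw {q[1]:.3f}'); p=q
E
python3 plan.py -62 4 38
```

```text
s -58 [0.1, -4.0] 0.004 | h [478.4 119.4] yaw 0.057
s -54 [0.1, -4.0] 0.007 | h [478.4 115.4] yaw 0.064
s -50 [-0.0, -4.0] 0.010 | h [478.4 111.4] yaw 0.073
s -46 [-0.1, -4.0] 0.012 | h [478.4 107.4] yaw 0.085
s -42 [-0.1, -4.0] 0.015 | h [478.2 103.3] yaw 0.101
s -38 [-0.2, -4.0] 0.018 | h [478.   99.3] yaw 0.118
s -34 [-0.2, -4.1] 0.021 | h [477.8  95.2] yaw 0.139
s -30 [-0.3, -4.1] 0.024 | h [477.5  91.2] yaw 0.163
s -26 [-0.4, -4.1] 0.026 | h [477.1  87.1] yaw 0.189
s -22 [-0.4, -4.1] 0.029 | h [476.7  82.9] yaw 0.219
s -18 [-0.5, -4.2] 0.032 | h [476.2  78.8] yaw 0.251
s -14 [-0.5, -4.2] 0.035 | h [475.7  74.6] yaw 0.285
s -10 [-0.6, -4.2] 0.037 | h [475.1  70.4] yaw 0.323
s -6 [-0.6, -4.3] 0.040 | h [474.5  66.1] yaw 0.363
s -2 [-0.7, -4.3] 0.042 | h [473.8  61.7] yaw 0.405
s 2 [-0.7, -4.4] 0.044 | h [473.2  57.3] yaw 0.449
s 6 [-0.5, -4.4] 0.044 | h [472.7  52.9] yaw 0.494
s 10 [-0.3, -4.4] 0.044 | h [472.4  48.5] yaw 0.538
s 14 [-0.1, -4.5] 0.044 | h [472.3  44. ] yaw 0.582
s 18 [0.1, -4.5] 0.044 | h [472.4  39.6] yaw 0.627
s 22 [0.3, -4.4] 0.044 | h [472.7  35.1] yaw 0.671
s
[... 165 characters left out ...]
.3] 0.044 | h [475.9  17.6] yaw 0.849
s 42 [1.3, -4.3] 0.044 | h [477.1  13.3] yaw 0.894
s 46 [1.5, -4.2] 0.044 | h [478.6   9.1] yaw 0.938
s 50 [1.6, -4.1] 0.044 | h [480.3   5. ] yaw 0.982
s 54 [1.8, -4.1] 0.044 | h [482.1   0.9] yaw 1.027
s 58 [2.0, -4.0] 0.044 | h [484.1  -3. ] yaw 1.071
s 62 [2.2, -3.9] 0.044 | h [486.3  -6.9] yaw 1.116
s 66 [2.4, -3.8] 0.044 | h [488.6 -10.7] yaw 1.160
s 70 [2.5, -3.7] 0.044 | h [491.1 -14.4] yaw 1.205
s 74 [2.7, -3.6] 0.044 | h [493.8 -17.9] yaw 1.249
s 78 [2.8, -3.4] 0.043 | h [496.7 -21.3] yaw 1.292
s 82 [3.0, -3.2] 0.040 | h [499.7 -24.5] yaw 1.332
s 86 [3.2, -3.0] 0.037 | h [502.8 -27.5] yaw 1.370
s 90 [3.3, -2.8] 0.035 | h [506.1 -30.4] yaw 1.404
```

>>> drive_tool(steps=[{"delta_pos":[0.1,-4,0],"yaw":0.004,"hand":18},{"delta_pos":[0.1,-4,0],"yaw":0.007,"hand":18},{"delta_pos":[0,-4,0],"yaw":0.01,"hand":18},{"delta_pos":[-0.1,-4,0],"yaw":0.012,"hand":18},{"delta_pos":[-0.1,-4,0],"yaw":0.015,"hand":18}])

```text
clock: 9.8
eef_pos: [478.0, 103.3, 53.1]
eef_rot: [-3.141, -0.0, 0.105]
wrist_force: [0.2, 4.4, 2.2]
finger_gap: 18.2
```

```bash
python3 st.py
```

```text
eef [478.  103.3  53.1] yaw 0.105 F [0.2 4.4 2.2] M [ 0.91  0.02 -0.01] gap 18.2 | near s -42.0 h [478.2 103.3] yaw 0.101 org [1.6 9. ]
```

>>> drive_tool(steps=[{"delta_pos":[-0.2,-4,0],"yaw":0.018,"hand":18},{"delta_pos":[-0.2,-4.1,0],"yaw":0.021,"hand":18},{"delta_pos":[-0.3,-4.1,0],"yaw":0.024,"hand":18},{"delta_pos":[-0.4,-4.1,0],"yaw":0.026,"hand":18},{"delta_pos":[-0.4,-4.1,0],"yaw":0.029,"hand":18}])

```text
clock: 10.22
eef_pos: [476.4, 82.9, 53.1]
eef_rot: [-3.141, 0.0, 0.224]
wrist_force: [-1.0, 4.7, 3.2]
finger_gap: 17.9
```

```bash
python3 - <<'E'
from h import *
d=snap('scene','s7'); 
b=cv2.imread('pics/s7.png')
B=cv2.resize(b[190:290,230:330],None,fx=6,fy=6)
cv2.imwrite('pics/m7.png',cv2.convertScaleAbs(B,alpha=1.4))
E
python3 st.py
```

```text
eef [476.3  82.3  53. ] yaw 0.226 F [-1.4  1.2  0.3] M [ 0.23  0.07 -0.04] gap 17.8 | near s -21.5 h [476.6  82.4] yaw 0.222 org [  5.6 -11. ]
```

View pics/m7.png

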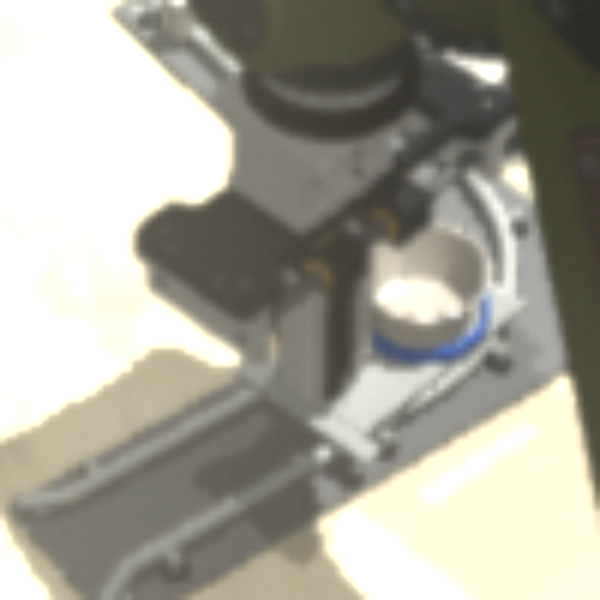

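>>> drive_tool(steps=[{"delta_pos":[-0.5,-4.2,0],"yaw":0.032,"hand":18},{"delta_pos":[-0.5,-4.2,0],"yaw":0.035,"hand":18},{"delta_pos":[-0.6,-4.2,0],"yaw":0.037,"hand":18},{"delta_pos":[-0.6,-4.3,0],"yaw":0.04,"hand":18},{"delta_pos":[-0.7,-4.3,0],"yaw":0.042,"hand":18}])

```text
clock: 10.68
eef_pos: [473.3, 61.8, 53.0]
eef_rot: [-3.141, 0.001, 0.41]
wrist_force: [-1.8, 5.4, 2.7]
finger_gap: 18.0
```

```bash
python3 st.py
```

```text
eef [473.3  61.8  53. ] yaw 0.410 F [-1.8  5.4  2.7] M [0.83 0.22 0.01] gap 18.0 | near s -2.0 h [473.8  61.7] yaw 0.405 org [ 11.4 -29. ]
```

>>> drive_tool(steps=[{"delta_pos":[-0.7,-4.4,0],"yaw":0.044,"hand":18},{"delta_pos":[-0.5,-4.4,0],"yaw":0.044,"hand":18},{"delta_pos":[-0.3,-4.4,0],"yaw":0.044,"hand":18},{"delta_pos":[-0.1,-4.5,0],"yaw":0.044,"hand":18},{"delta_pos":[0.1,-4.5,0],"yaw":0.044,"hand":18}])

```text
clock: 11.1
eef_pos: [471.6, 39.6, 53.0]
eef_rot: [-3.141, 0.001, 0.63]
wrist_force: [-2.1, 4.8, 3.5]
finger_gap: 17.9
```

```bash
python3 st.py
```

```text
eef [471.6  39.6  53. ] yaw 0.630 F [-2.1  4.8  3.5] M [ 0.89  0.38 -0.03] gap 17.9 | near s 18.0 h [472.4  39.6] yaw 0.627 org [ 19.8 -45.6]
```

>>> drive_tool(steps=[{"delta_pos":[0.6,-4.4,0],"yaw":0.044,"hand":18},{"delta_pos":[0.7,-4.4,0],"yaw":0.044,"hand":18},{"delta_pos":[0.8,-4.4,0],"yaw":0.044,"hand":18},{"delta_pos":[0.9,-4.4,0],"yaw":0.044,"hand":18},{"delta_pos":[1.1,-4.3,0],"yaw":0.044,"hand":18}])

```text
clock: 11.52
eef_pos: [475.6, 17.7, 52.9]
eef_rot: [-3.14, 0.001, 0.85]
wrist_force: [-3.9, 5.5, 3.9]
finger_gap: 17.5
```

```bash
python3 st.py
```

```text
eef [475.6  17.7  52.9] yaw 0.850 F [-3.9  5.5  3.9] M [0.73 0.63 0.02] gap 17.5 | near s 38.0 h [475.9  17.6] yaw 0.849 org [ 31.5 -59.9]
```

>>> drive_tool(steps=[{"delta_pos":[1.3,-4.3,0],"yaw":0.044,"hand":18},{"delta_pos":[1.5,-4.2,0],"yaw":0.044,"hand":18},{"delta_pos":[1.6,-4.1,0],"yaw":0.044,"hand":18},{"delta_pos":[1.8,-4.1,0],"yaw":0.044,"hand":18},{"delta_pos":[2,-4,0],"yaw":0.044,"hand":18}])

```text
clock: 11.93
eef_pos: [483.7, -3.0, 52.8]
eef_rot: [-3.14, 0.001, 1.07]
wrist_force: [-3.3, 4.0, 4.4]
finger_gap: 18.2
```

```bash
python3 st.py
```

```text
eef [483.7  -3.   52.8] yaw 1.070 F [-3.3  4.   4.4] M [0.74 0.61 0.  ] gap 18.2 | near s 58.0 h [484.1  -3. ] yaw 1.071 org [ 46.2 -71.3]
```

>>> drive_tool(steps=[{"delta_pos":[2.2,-3.9,0],"yaw":0.044,"hand":18},{"delta_pos":[2.4,-3.8,0],"yaw":0.044,"hand":18},{"delta_pos":[2.5,-3.7,0],"yaw":0.044,"hand":18},{"delta_pos":[2.7,-3.6,0],"yaw":0.044,"hand":18},{"delta_pos":[2.8,-3.4,0],"yaw":0.043,"hand":18}])

```text
clock: 12.35
eef_pos: [496.0, -21.2, 52.6]
eef_rot: [-3.139, 0.0, 1.289]
wrist_force: [-1.9, 2.4, -1.2]
finger_gap: 18.1
```

```bash
python3 st.py;python3 - <<'E'
from h import *
d=snap('scene','s8'); 
b=cv2.imread('pics/s8.png')
B=cv2.resize(b[180:280,240:340],None,fx=6,fy=6)
cv2.imwrite('pics/m8.png',cv2.convertScaleAbs(B,alpha=1.4))
E
python3 plan.py 82 4 30
```

```text
eef [496.  -21.2  52.6] yaw 1.289 F [-1.9  2.4 -1.2] M [0.25 0.26 0.02] gap 18.1 | near s 77.5 h [496.3 -20.9] yaw 1.287 org [ 62.5 -79.1]
s 86 [3.2, -3.0] 0.037 | h [502.8 -27.5] yaw 1.370
s 90 [3.3, -2.8] 0.035 | h [506.1 -30.4] yaw 1.404
s 94 [3.4, -2.6] 0.032 | h [509.5 -33. ] yaw 1.437
s 98 [3.5, -2.4] 0.030 | h [513.  -35.4] yaw 1.466
s 102 [3.6, -2.2] 0.027 | h [516.7 -37.5] yaw 1.493
s 106 [3.7, -2.0] 0.025 | h [520.4 -39.5] yaw 1.518
s 110 [3.8, -1.7] 0.022 | h [524.1 -41.3] yaw 1.540
s 114 [3.8, -1.5] 0.019 | h [528.  -42.8] yaw 1.560
s 118 [3.9, -1.3] 0.017 | h [531.9 -44.1] yaw 1.577
s 122 [3.9, -1.1] 0.014 | h [535.8 -45.1] yaw 1.591
s 126 [4.0, -0.8] 0.012 | h [539.8 -45.9] yaw 1.602
s 130 [4.0, -0.6] 0.009 | h [543.8 -46.5] yaw 1.611
s 134 [4.0, -0.3] 0.006 | h [547.8 -46.9] yaw 1.618
s 138 [4.0, -0.1] 0.004 | h [551.8 -47. ] yaw 1.621
s 142 [4.0, 0.1] 0.001 | h [555.8 -46.9] yaw 1.622
s 146 [4.0, 0.2] 0.000 | h [559.8 -46.6] yaw 1.622
s 150 [4.0, 0.2] 0.000 | h [563.8 -46.4] yaw 1.622
s 154 [4.0, 0.2] 0.000 | h [567.8 -46.2] yaw 1.622
s 158 [4.0, 0.2] 0.000 | h [571.7 -46. ] yaw 1.622
s 162 [4.0, 0.2] 0.000 | h [575.7 -45.8] yaw 1.622
s 166 [4.0, 0.2] 0.000 | h [579.7 -45.6] yaw 1.622
s 170 [4.0, 0.2] 0.000 | h [583.7 -45.4] yaw 1.622
s 174 [4.0, 0.2] 0.000 | h [587.7 -45.2] yaw 1.622
s 178 [4.0, 0.2] 0.000 | h [591.7 -45. ] yaw 1.622
s 182 [4.0, 0.2] 0.000 | h [595.7 -44.8] yaw 1.622
s 186 [4.0, 0.2] 0.000 | h [599.7 -44.6] yaw 1.622
s 190 [4.0, 0.2] 0.000 | h [603.7 -44.4] yaw 1.622
s 194 [4.0, 0.2] 0.000 | h [607.7 -44.2] yaw 1.622
s 198 [4.0, 0.2] 0.000 | h [611.7 -44. ] yaw 1.622
s 202 [4.0, 0.2] 0.000 | h [615.7 -43.8] yaw 1.622
```

View pics/m8.png

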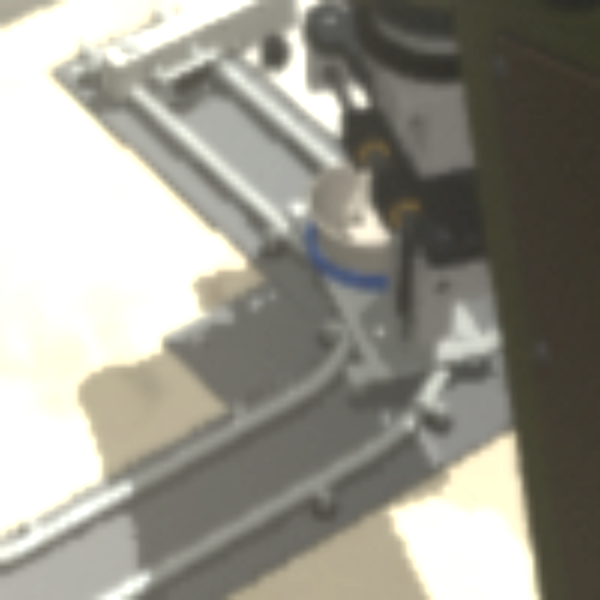

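>>> drive_tool(steps=[{"delta_pos":[3.2,-3.3,0],"yaw":0.043,"hand":18},{"delta_pos":[3.3,-3,0],"yaw":0.037,"hand":18},{"delta_pos":[3.4,-2.8,0],"yaw":0.035,"hand":18},{"delta_pos":[3.4,-2.6,0],"yaw":0.032,"hand":18},{"delta_pos":[3.5,-2.4,0],"yaw":0.03,"hand":18}])

```text
clock: 12.82
eef_pos: [513.0, -35.5, 52.5]
eef_rot: [-3.139, 0.0, 1.465]
wrist_force: [-3.3, 2.1, 1.2]
finger_gap: 18.1
```

```bash
python3 st.py
```

```text
eef [513.  -35.5  52.5] yaw 1.465 F [-3.3  2.1  1.2] M [ 0.48  0.46 -0.02] gap 18.1 | near s 98.0 h [513.  -35.4] yaw 1.466 org [ 80.9 -84.9]
```

>>> drive_tool(steps=[{"delta_pos":[3.6,-2.2,0],"yaw":0.027,"hand":18},{"delta_pos":[3.7,-2,0],"yaw":0.025,"hand":18},{"delta_pos":[3.8,-1.7,0],"yaw":0.022,"hand":18},{"delta_pos":[3.8,-1.5,0],"yaw":0.019,"hand":18},{"delta_pos":[3.9,-1.3,0],"yaw":0.017,"hand":18}])

```text
clock: 13.23
eef_pos: [532.5, -44.2, 52.7]
eef_rot: [-3.141, 0.0, 1.575]
wrist_force: [-1.8, 0.9, -2.3]
finger_gap: 18.1
```

```bash
python3 st.py
```

```text
eef [532.5 -44.2  52.7] yaw 1.575 F [-1.8  0.9 -2.3] M [ 0.05  0.34 -0.02] gap 18.1 | near s 118.5 h [532.4 -44.2] yaw 1.578 org [100.3 -88.6]
```

>>> drive_tool(steps=[{"delta_pos":[3.9,-1.1,0],"yaw":0.014,"hand":18},{"delta_pos":[4,-0.8,0],"yaw":0.012,"hand":18},{"delta_pos":[4,-0.6,0],"yaw":0.009,"hand":18},{"delta_pos":[4,-0.3,0],"yaw":0.006,"hand":18},{"delta_pos":[4,-0.1,0],"yaw":0.004,"hand":18}])

```text
clock: 13.65
eef_pos: [552.9, -47.0, 53.0]
eef_rot: [-3.142, 0.0, 1.619]
wrist_force: [-2.4, 0.1, -2.1]
finger_gap: 18.0
```

```bash
python3 st.py
python3 - <<'E'
from h import *
d=snap('top','t9'); 
b=cv2.imread('pics/t9.png'); cv2.imwrite('pics/m9.png',cv2.convertScaleAbs(cv2.resize(b[130:280,200:350],None,fx=4,fy=4),alpha=1.4))
E
```

```text
eef [552.9 -47.   53. ] yaw 1.619 F [-2.4  0.1 -2.1] M [-0.04  0.31 -0.03] gap 18.0 | near s 139.0 h [552.8 -47. ] yaw 1.622 org [120.6 -90. ]
```

View pics/m9.png

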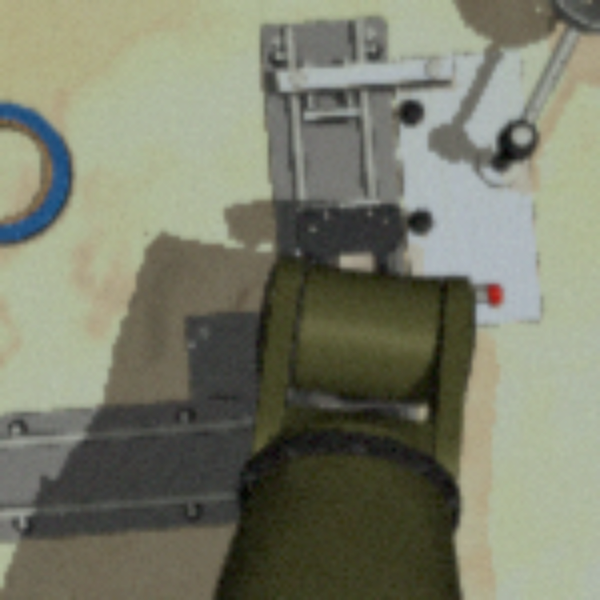

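>>> drive_tool(steps=[{"delta_pos":[4,0,0],"yaw":0.002,"hand":18},{"delta_pos":[4,0.2,0],"yaw":0.001,"hand":18},{"delta_pos":[4,0.2,0],"yaw":0,"hand":18},{"delta_pos":[4,0.2,0],"yaw":0,"hand":18},{"delta_pos":[4,0.2,0],"yaw":0,"hand":18}])

```text
clock: 14.12
eef_pos: [572.9, -46.1, 53.1]
eef_rot: [3.142, 0.0, 1.622]
wrist_force: [-3.4, 0.5, 2.3]
finger_gap: 18.2
```

```bash
python3 st.py
```

```text
eef [572.9 -46.1  53.1] yaw 1.622 F [-3.4  0.5  2.3] M [-0.08  0.61  0.  ] gap 18.2 | near s 159.0 h [572.7 -46. ] yaw 1.622 org [140.6 -90. ]
```

>>> drive_tool(steps=[{"delta_pos":[3,0.2,0],"yaw":0,"hand":18},{"delta_pos":[3,0.2,0],"yaw":0,"hand":18},{"delta_pos":[3,0.2,0],"yaw":0,"hand":18},{"delta_pos":[3,0.1,0],"yaw":0,"hand":18}])

```text
clock: 14.45
eef_pos: [584.7, -45.3, 53.1]
eef_rot: [-3.141, -0.0, 1.622]
wrist_force: [-5.9, 1.3, 3.2]
finger_gap: 18.1
```

```bash
python3 st.py
```

```text
eef [584.7 -45.3  53.1] yaw 1.622 F [-5.9  1.3  3.2] M [ 0.29  1.04 -0.07] gap 18.1 | near s 171.0 h [584.7 -45.4] yaw 1.622 org [152.6 -90. ]
```

>>> drive_tool(steps=[{"delta_pos":[2,0.1,0],"yaw":0,"hand":18},{"delta_pos":[2,0.1,0],"yaw":0,"hand":18},{"delta_pos":[2,0.1,0],"yaw":0,"hand":18},{"delta_pos":[2,0.1,0],"yaw":0,"hand":18},{"delta_pos":[2,0.1,0],"yaw":0,"hand":18}])

```text
clock: 14.87
eef_pos: [594.1, -44.5, 53.0]
eef_rot: [-3.14, -0.001, 1.622]
wrist_force: [-9.1, 3.7, 6.2]
finger_gap: 18.1
```

```bash
python3 st.py
```

```text
eef [594.1 -44.5  53. ] yaw 1.622 F [-9.1  3.7  6.2] M [0.53 1.56 0.  ] gap 18.1 | near s 180.5 h [594.2 -44.9] yaw 1.622 org [162.1 -90. ]
```

>>> drive_tool(steps=[{"delta_pos":[1.5,0.1,0],"yaw":0,"hand":18},{"delta_pos":[1.5,0.1,0],"yaw":0,"hand":18},{"delta_pos":[1.5,0.1,0],"yaw":0,"hand":18}])

```text
clock: 15.12
eef_pos: [598.7, -44.2, 53.0]
eef_rot: [-3.14, -0.001, 1.622]
wrist_force: [-2.8, 2.3, 0.2]
finger_gap: 18.1
```

```bash
python3 st.py
```

```text
eef [598.7 -44.2  53. ] yaw 1.622 F [-2.8  2.3  0.2] M [ 0.38  0.53 -0.  ] gap 18.1 | near s 185.0 h [598.7 -44.6] yaw 1.622 org [166.6 -90. ]
```

>>> drive_tool(steps=[{"delta_pos":[1.2,0,0],"yaw":0,"hand":18},{"delta_pos":[1.2,0,0],"yaw":0,"hand":18},{"delta_pos":[1.2,0,0],"yaw":0,"hand":18}])

```text
clock: 15.37
eef_pos: [602.6, -44.2, 53.0]
eef_rot: [-3.141, -0.001, 1.622]
wrist_force: [-4.9, 3.3, 2.6]
finger_gap: 18.4
```

>>> drive_tool(steps=[{"delta_pos":[1.2,0,0],"yaw":0,"hand":18},{"delta_pos":[1.2,0,0],"yaw":0,"hand":18}])

```text
clock: 15.53
eef_pos: [605.0, -44.2, 52.9]
eef_rot: [-3.141, -0.001, 1.622]
wrist_force: [-4.8, 3.6, 2.6]
finger_gap: 18.2
```

```bash
python3 st.py
python3 - <<'E'
from h import *
d=snap('top','t10');c=snap('scene','s10') 
b=cv2.imread('pics/t10.png'); a=cv2.imread('pics/s10.png'); cv2.imwrite('pics/m10.png',cv2.convertScaleAbs(np.hstack([cv2.resize(b[130:230,250:350],None,fx=4,fy=4),cv2.resize(a[170:270,240:340],None,fx=4,fy=4)]),alpha=1.4))
E
```

```text
eef [605.  -44.2  52.9] yaw 1.622 F [-4.8  3.6  2.6] M [0.48 0.84 0.03] gap 18.2 | near s 191.5 h [605.2 -44.3] yaw 1.622 org [173.1 -90. ]
```

View pics/m10.png

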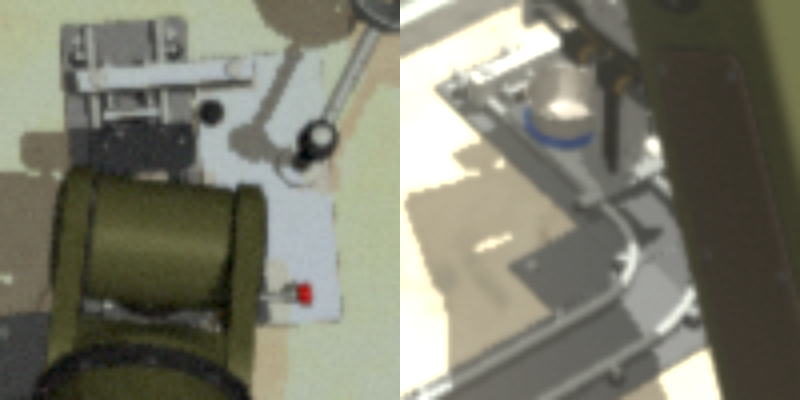

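>>> drive_tool(steps=[{"delta_pos":[1,0,0],"yaw":0,"hand":18},{"delta_pos":[1,0.1,0],"yaw":0,"hand":18},{"delta_pos":[0,0,0],"yaw":0,"hand":18}])

```text
clock: 15.88
eef_pos: [607.0, -44.5, 53.0]
eef_rot: [-3.141, -0.0, 1.622]
wrist_force: [-3.3, 1.4, 1.8]
finger_gap: 18.0
```

>>> drive_tool(steps=[{"delta_pos":[1,0,0],"yaw":0,"hand":18},{"delta_pos":[1,0.1,0],"yaw":0,"hand":18},{"delta_pos":[0,0,0],"yaw":0,"hand":18}])

```text
clock: 16.13
eef_pos: [609.0, -44.4, 53.0]
eef_rot: [-3.141, -0.0, 1.622]
wrist_force: [-3.9, 1.0, 2.1]
finger_gap: 17.9
```

```bash
python3 st.py
cat > knob.py <<'E'
from h import *
c=manip.camera('top'); f=c['frame'][190:220,300:345].astype(int); w=np.clip(f[...,0]-f[...,1:].max(2)-60,0,None)
v,u=np.mgrid[190:220,300:345]; print('knob',(w*u).sum()/w.sum(),(w*v).sum()/w.sum(),w.sum())
E
python3 knob.py
python3 - <<'E'
from h import *
for t in('top0','t9','t10'):
    f=np.load(t+'.npz')['frame'][190:220,300:345].astype(int); w=np.clip(f[...,0]-f[...,1:].max(2)-60,0,None)
    v,u=np.mgrid[190:220,300:345]; print(t,(w*u).sum()/w.sum(),(w*v).sum()/w.sum(),w.sum())
E
```

```text
eef [609.  -44.4  53. ] yaw 1.622 F [-3.9  1.   2.1] M [ 0.23  0.58 -0.02] gap 17.9 | near s 195.5 h [609.2 -44.1] yaw 1.622 org [177.1 -90. ]
knob 325.2352941176471 202.9327731092437 238
top0 323.3575757575758 203.01818181818183 165
t9 323.3398058252427 203.1601941747573 206
t10 325.7490774907749 203.0590405904059 271
```

>>> drive_tool(steps=[{"delta_pos":[1,0,0],"yaw":0,"hand":18},{"delta_pos":[1,0.1,0],"yaw":0,"hand":18},{"delta_pos":[0,0,0],"yaw":0,"hand":18}])

```text
clock: 16.43
eef_pos: [610.4, -44.3, 52.9]
eef_rot: [-3.14, -0.0, 1.622]
wrist_force: [-7.8, 2.3, 4.2]
finger_gap: 18.0
```

>>> drive_tool(steps=[{"delta_pos":[1,0,0],"yaw":0,"hand":18},{"delta_pos":[0.5,0.1,0],"yaw":0,"hand":18},{"delta_pos":[0,0,0],"yaw":0,"hand":18}])

```text
clock: 16.68
eef_pos: [611.6, -44.2, 52.9]
eef_rot: [-3.139, -0.0, 1.622]
wrist_force: [-11.1, 1.4, 5.9]
finger_gap: 18.2
```

```bash
python3 st.py; python3 knob.py
```

```text
eef [611.6 -44.2  52.9] yaw 1.622 F [-11.1   1.4   5.9] M [0.16 1.95 0.03] gap 18.2 | near s 198.0 h [611.7 -44. ] yaw 1.622 org [179.6 -90. ]
knob 325.1953125 202.92578125 256
```

>>> drive_tool(steps=[{"delta_pos":[0.7,0,0],"yaw":0,"hand":18},{"delta_pos":[0,0,0],"yaw":0,"hand":18}])

```text
clock: 16.9
eef_pos: [612.2, -44.2, 52.9]
eef_rot: [-3.139, -0.0, 1.622]
wrist_force: [-12.6, 0.8, 5.6]
finger_gap: 18.2
```

>>> drive_tool(steps=[{"delta_pos":[0.7,0,0],"yaw":0,"hand":18},{"delta_pos":[0,0,0],"yaw":0,"hand":18}])

```text
clock: 17.07
eef_pos: [612.8, -44.2, 52.9]
eef_rot: [-3.139, -0.0, 1.622]
wrist_force: [-12.3, 1.7, 6.8]
finger_gap: 18.2
```

```bash
python3 st.py; python3 knob.py
```

```text
eef [612.8 -44.2  52.9] yaw 1.622 F [-12.3   1.7   6.8] M [0.14 2.21 0.03] gap 18.2 | near s 199.0 h [612.7 -43.9] yaw 1.622 org [180.6 -90. ]
knob 325.1639344262295 202.93852459016392 244
```

>>> drive_tool(steps=[{"delta_pos":[0.7,0,0],"yaw":0,"hand":18},{"delta_pos":[0,0,0],"yaw":0,"hand":18}])

```text
clock: 17.28
eef_pos: [613.4, -44.2, 52.9]
eef_rot: [-3.138, -0.0, 1.622]
wrist_force: [-14.0, 0.5, 7.0]
finger_gap: 18.3
```

```bash
python3 st.py; python3 knob.py
```

```text
eef [613.4 -44.2  52.9] yaw 1.622 F [-14.    0.5   7. ] M [0.13 2.41 0.04] gap 18.3 | near s 199.5 h [613.2 -43.9] yaw 1.622 org [181.1 -90. ]
knob 325.0736434108527 202.9418604651163 258
```

>>> drive_tool(steps=[{"delta_pos":[0.7,0,0],"yaw":0,"hand":18},{"delta_pos":[0,0,0],"yaw":0,"hand":18}])

```text
clock: 17.5
eef_pos: [614.1, -44.4, 52.9]
eef_rot: [-3.138, -0.0, 1.622]
wrist_force: [-13.4, 0.5, 6.6]
finger_gap: 18.0
```

```bash
python3 st.py; python3 knob.py
```

```text
eef [614.1 -44.4  52.9] yaw 1.622 F [-13.4   0.5   6.6] M [-0.01  2.35  0.12] gap 18.0 | near s 200.5 h [614.2 -43.8] yaw 1.622 org [182.1 -90. ]
knob 323.3 203.09583333333333 240
```

>>> drive_tool(steps=[{"delta_pos":[-0.7,0,0],"yaw":0,"hand":18},{"delta_pos":[-0.7,0,0],"yaw":0,"hand":20},{"delta_pos":[-0.5,0,0],"yaw":0,"hand":24},{"delta_pos":[0,0,0],"yaw":0,"hand":28},{"delta_pos":[0,0,0],"yaw":0,"hand":28}])

```text
clock: 17.97
eef_pos: [613.6, -44.2, 53.1]
eef_rot: [3.141, 0.0, 1.622]
wrist_force: [-0.6, 0.7, -1.2]
finger_gap: 27.8
```

```bash
python3 st.py; python3 knob.py
```

```text
eef [613.6 -44.2  53.1] yaw 1.622 F [-0.6  0.7 -1.2] M [-0.06 -0.1  -0.  ] gap 27.8 | near s 200.0 h [613.7 -43.9] yaw 1.622 org [181.6 -90. ]
knob 323.3 203.09565217391304 230
```

>>> drive_tool(steps=[{"delta_pos":[0,0,4],"yaw":0,"hand":28},{"delta_pos":[0,0,10],"yaw":0,"hand":28},{"delta_pos":[0,0,20],"yaw":0,"hand":28},{"delta_pos":[0,0,30],"yaw":0,"hand":28},{"delta_pos":[0,0,30],"yaw":0,"hand":28}])

```text
clock: 18.43
eef_pos: [613.1, -44.2, 148.7]
eef_rot: [-3.141, -0.0, 1.622]
wrist_force: [0.2, 0.6, 0.6]
finger_gap: 28.0
```

>>> drive_tool(steps=[{"delta_pos":[-20,0,20],"yaw":0,"hand":28},{"delta_pos":[-35,0,15],"yaw":0,"hand":28},{"delta_pos":[-35,0,10],"yaw":0,"hand":28},{"delta_pos":[-35,0,0],"yaw":0,"hand":28},{"delta_pos":[-35,0,0],"yaw":0,"hand":28}])

```text
clock: 18.85
eef_pos: [452.0, -44.1, 193.3]
eef_rot: [3.139, 0.001, 1.622]
wrist_force: [-0.5, -0.2, 1.0]
finger_gap: 28.3
```

>>> drive_tool(steps=[{"delta_pos":[-25,0,0],"yaw":0,"hand":28},{"delta_pos":[-10,0,0],"yaw":0,"hand":28},{"delta_pos":[0,0,0],"yaw":0,"hand":28},{"delta_pos":[0,0,0],"yaw":0,"hand":28}])

```text
clock: 19.18
eef_pos: [419.4, -44.3, 193.0]
eef_rot: [3.14, 0.0, 1.622]
wrist_force: [0.5, 0.2, 1.0]
finger_gap: 27.7
```

```bash
python3 st.py; python3 knob.py
python3 - <<'E'
from h import *
d=snap('top','t11');c=snap('scene','s11') 
b=cv2.imread('pics/t11.png'); a=cv2.imread('pics/s11.png'); cv2.imwrite('pics/m11.png',cv2.convertScaleAbs(np.hstack([cv2.resize(b[130:230,250:350],None,fx=4,fy=4,interpolation=cv2.INTER_CUBIC),cv2.resize(a[150:250,240:340],None,fx=4,fy=4,interpolation=cv2.INTER_CUBIC)]),alpha=1.4))
E
```

```text
eef [419.4 -44.3 193. ] yaw 1.622 F [0.5 0.2 1. ] M [-0.02 -0.08 -0.  ] gap 27.7 | near s 61.0 h [485.7  -6. ] yaw 1.105 org [ 48.6 -72.8]
knob 323.41764705882355 203.09411764705882 170
```

View pics/m11.png

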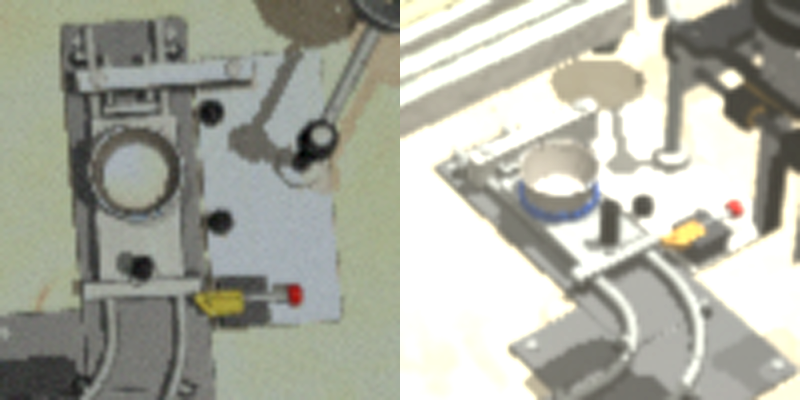

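View pics/t11.png

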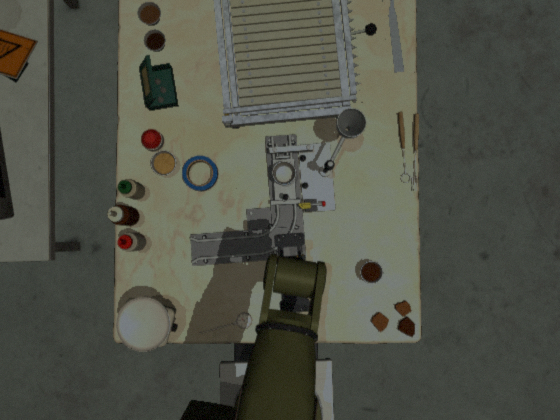

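```bash
python3 -c "
from cell import manip
print(manip.sign_off())"
```

```text
the job is handed in; nothing more can be done
None
```

The job is done and handed in at about 19 s of the 72 s allowed. The carrier is locked in the dock with the empty cup upright in its ring.

- **Cup:** I gripped the empty cup by its rim and set it in the blue ring. Both cameras showed it seated.
- **Slide:** I pushed the carrier from behind its handle with loosely closed fingers. The readings on the rails stayed at 10 N or less, and up to about 14 N when pressing the stop.
- **Lock:** Contact with the stop came with the carrier's origin at about x = 178 mm. The bolt snapped after roughly 4 mm of stop travel, out of 9 mm. That travel is estimated from the arm's position, since the stop itself could not be read.

**Last checks:**
- The bolt's red knob was back at its starting pixel (323.4, against 323.4 at the start, and about 325.2 while pushed back).
- The picture shows the brass bolt out behind the crossbar and the cup in its ring, with the gripper clear and only sensor noise on the wrist force.
- The filled cup and the bottles stood where they were at the start.

Two things disagreed slightly:
- The two cameras differed by about 2 mm on the ring's place, so I aimed between them.
- The wrist showed up to about 7 N vertically while pushing, which I took as the fingers rubbing on the handle. No tilt of the carrier was visible.

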